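# Unbolt the ball chest with the hooked rod

## Task

The chest bolts are set back from the edge, to be worked with the hooked rod and not by hand. Pick up the rod by its wooden handle, hook the bolt with the red knob and draw it fully open towards you, keeping your hand off the red chest and leaving the blue bolt shut. Then lay the rod down flat again with its handle on the red mat, and let go.

Things in the scene. Friction and masses are not known exactly. Their poses are not given: they have to be found in the camera images.
- hook_rod: Loose hooked rod, 0.22 kg, lying flat. Wooden handle 140 long (x), 24 wide (y), 26 high; origin at the centre of the handle's underside; grip there. A 12 dia shank, axis 13 above the origin, runs along +x to x=240; there a 12 dia tine turns square to +y and ends at y=75 in a yellow 26 ball: a level L to pull with. (A straight green-tipped stick also lies about.)
- red_chest: Fixed plywood chest, red lid frame, 240 (x) by 170 (y) by 90 high; origin at the foot of the middle of its front (robot-side) face, so it fills x=0 to 240. On its deck (z=90) a bolt slides to -x, bearing an upright red post 18 dia, z=104 to 153, and a knob 26 dia on top, to z=173; all else near the post is below z=109. Post axis: y=0, x=90 minus the bolt's travel. A like blue chest stands beside.
- red_bolt (a joint): Travel of the red bolt towards the chest's -x (towards the robot), in m: 0 is shut, 0.06 is fully open against its stop; it starts between 0 and 0.012. It slides with about 2 N of friction and stays where it is left.
- blue_bolt (a joint): The same for the blue bolt of the other chest, whose post stands at least 0.2 m to one side of the red chest's; to be left shut.
- mat: Fixed red rubber mat on the table before the chests, 240 (x) by 500 (y), 3 thick; origin at the centre of its underside, its top 3 mm above that.

How it is judged:
On the way:
1. the rod, touching the red chest's bolt, has drawn the bolt past 15 mm (contact force between hook_rod and red_chest above 0.3 N and value of joint red_bolt above 0.015 m and height (world z) of hook_rod above 0.04 m), for 0.05 s.
At the end, for the whole second after the job is handed in: The red bolt is drawn open by more than 45 of its 60 mm, the blue bolt is within 20 mm of shut, and the rod lies still and flat (within 10 degrees, its handle's underside no more than 12 mm above the mat's underside), the middle of its handle over the red mat, released (value of joint red_bolt above 0.045 m and value of joint blue_bolt below 0.02 m and z of hook_rod in the frame of mat between -0.005 and 0.012 m and x of hook_rod in the frame of mat between -0.12 and 0.12 m and y of hook_rod in the frame of mat between -0.25 and 0.25 m and angle between hook_rod's own z axis and vertical below 0.17 rad and linear speed of hook_rod below 0.02 m/s); the robot touches nothing.
It fails at once if the hand or arm touches the red chest or its bolt (contact force between any of the fingers, the arm and red_chest above 0.5 N).
It fails at once if the blue bolt is drawn past 20 mm (value of joint blue_bolt above 0.02 m).
It also fails if it takes over 56 s, if anything falls off the work surface, if the arm or the gripper's body presses on something with over 40 N, if the wrist force passes 120 N, or if a joint passes its speed limit or range.

## Robot

A 6-joint arm with a two-finger parallel gripper is mounted at the origin on the work surface. World frame = base frame: x ahead of the robot, y to its left, z up, the work surface at z = 0. Lengths are in m, angles in rad, forces in N, time in s.
With the tool pointing down it reaches from about 0.375 to 0.9 m from the base axis. Payload 3.1 kg.
Tool frame: the origin (TCP) lies on the centre line of the jaws, within the pads' length; the fingertips stand 11 mm ahead of it and the grasp point (between the pads) lies 8 mm behind it; x points along the fingers, y is the direction in which the jaws open and shut, and the axes are right-handed (so a half turn about x gives the same grasp; the last joint's range is limited). The gripper opens to 87 mm and grips with 3 to 60 N. Pads are 19 mm wide; open, the fingers measure 117 mm over their backs; the gripper's body (75 mm by 190 mm) begins 51 mm behind the grasp point.
Start: joints at [1.026, 0.527, 1.433, -0, 1.181, -0.178], TCP at [0.224, 0.583, 0.234] pointing down, gripper open.
Joint ranges: [-3.08, 3.08], [-0.75, 2.2], [0.22, 2.44], [-1.43, 4.57], [0, 2.65], [-2.85, 2.85]. Speed limits (rad/s): [2.79, 2.79, 3.14, 3.14, 3.14, 3.14].

## Interface

Orientations are given as a unit quaternion [x, y, z, w].
In Python, from rig import robot, camera, camera_info gives the robot as it stands.
- The arm moves only by the shell command python3 -m inch 'ROWS' [FORCE]. ROWS is JSON, a list that holds one entry, the list of rows, each a list of 5 numbers: the shift along the tool's x, y, z in cm, then the turn about the tool's x in rad, then the opening, from 0 (shut) to 1 (fully open). A call has 1 to 8 rows; each row shifts and turns the pose as measured when the row begins, along the tool's axes as they then stand; what a row does not reach is not made up. A row lasts 1/12 s, in which the tool goes at most 41.7 mm and 7.16 degrees, less where a joint would pass 70% of its speed; a pose out of reach is approached as far as the arm can. A call with a gripper value outside its range is refused whole. The fingers move at their own pace and stop on an object; FORCE is the grip in N (left out, the last holds). Time passes only in rows, so rows that do not move let the fingers close. It gives the time, the measured TCP pose, the force and the opening at its end, in the units of the state.
- robot.get_obs(): the state, without advancing time (a new reading comes with each control period).
- camera(name): name is "scene" or "top"; returns the picture (420x560x3 uint8, red, green, blue); there is no depth.
- camera_info(name): a dict with "camera_matrix" (3x3 intrinsics, pixels), "dist" ([k1, k2, p1, p2, k3] as OpenCV has them; the pictures are not rectified), "rvec" (rotation vector, rad) and "tvec" (3), from world to camera coordinates, as OpenCV has them. Camera axes: x right, y down, z forward; pixel columns grow to the right and rows downward; lengths in m; the calibration is good to about 2 mm. A picture is of the moment at which its call begins. camera_info takes no time and is no camera call.
- robot.hand_in(): hands the job in, once; it reports no verdict.
The state is a dict: "time": time; "q": joint angles; "joint_velocities": joint speeds; "joint_torque": joint torques, N m; "position": TCP position; "tool_rot": TCP orientation; "ft_force": force on the tool from outside, world axes, zero at the start; "moment": the same for the moment, N m; "grip_width": finger opening in m.
Only numpy, scipy, OpenCV 4.12 (cv2) and the standard library are available. Lean on these libraries where they do the work, as an engineer would, in place of code of your own. Each camera call takes 0.05 s, during which the arm holds its last target. There are 200 camera calls.

## Working session

There is one attempt and no reset: what is moved stays moved. The work goes in short steps, Python scripts to look and compute and a shell command to move; the robot and the scene stay as the last step left them, time stands still between calls to the robot, and variables do not carry over. Pictures are saved under pics/ and viewed, about 8 in all and at most 12, crops included, and the job is handed in when it is done.

```bash
mkdir -p pics; ls
python3 - <<'E'
from rig import robot,camera,camera_info
import cv2
for n in("scene","top"):
    cv2.imwrite(f"pics/{n}0.png",cv2.cvtColor(camera(n),cv2.COLOR_RGB2BGR))
print(robot.get_obs())
E
```

```text
pics
{'time': 0.1, 'q': array([ 1.02550766e+00,  5.28354051e-01,  1.43377116e+00, -2.55990584e-05,
        1.18138264e+00, -1.78486319e-01]), 'joint_velocities': array([ 0.00027329, -0.0019183 , -0.00180904,  0.00017892, -0.00073167,
       -0.00034885]), 'joint_torque': array([-1.64616029e-05, -4.40983629e+01, -1.77149016e+01,  6.34777662e-02,
        5.32629818e-02, -6.67643963e-05]), 'position': array([0.22378319, 0.58288624, 0.23268218]), 'tool_rot': array([ 0.12831875,  0.69548017, -0.12959121,  0.69501637]), 'ft_force': array([ 0.33342768,  0.08103819, -0.52697464]), 'moment': array([-0.02939658, -0.00169701, -0.01992605]), 'grip_width': 0.08721886852635385}
```

View pics/top0.png

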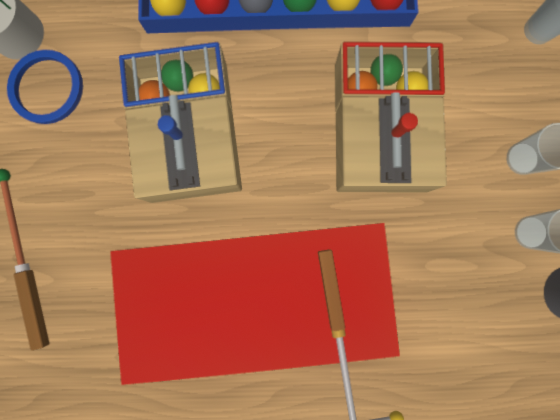

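View pics/scene0.png

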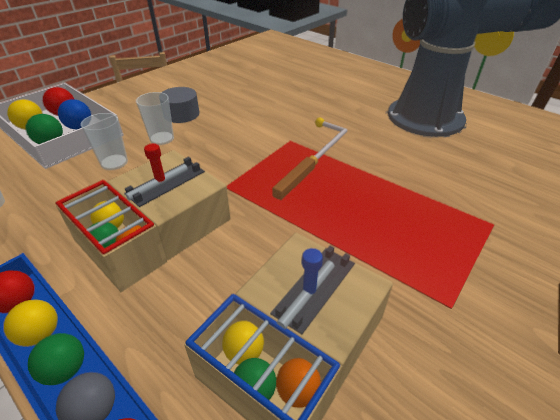

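Top view: the rod is on the mat, with its handle from (326,252) to (338,334), shank towards the robot and ball at (397,416). The red knob is at (409,122), the red chest's front deck edge at (338–443,190), and the blue knob at (167,125).

```bash
cat > h.py <<'E'
import numpy as np,cv2
from rig import robot,camera,camera_info
from scipy.spatial.transform import Rotation as R
def ray(n,uv):
    c=camera_info(n);K=np.array(c["camera_matrix"]);d=np.array(c["dist"])
    Rm=cv2.Rodrigues(np.array(c["rvec"],float))[0];t=np.array(c["tvec"],float).ravel()
    p=cv2.undistortPoints(np.array([[uv]],float),K,d).ravel()
    return -Rm.T@t,Rm.T@np.array([p[0],p[1],1])
def at(n,uv,z):
    o,v=ray(n,uv);return (o+v*(z-o[2])/v[2]).round(4)
def proj(n,P):
    c=camera_info(n)
    return cv2.projectPoints(np.array(P,float).reshape(-1,3),np.array(c["rvec"],float),np.array(c["tvec"],float),np.array(c["camera_matrix"]),np.array(c["dist"],float))[0].reshape(-1,2).round(1)
def pose():
    o=robot.get_obs();return o,R.from_quat(o["tool_rot"])
def crop(n,name,x0,y0,x1,y1,s):
    im=cv2.cvtColor(camera(n),cv2.COLOR_RGB2BGR)[y0:y1,x0:x1]
    cv2.imwrite(f"pics/{name}.png",cv2.resize(im,None,fx=s,fy=s,interpolation=cv2.INTER_CUBIC))
E
python3 - <<'E'
from h import *
for n in("top","scene"): print(n,ray(n,(280,210))[0])
for l,uv,z in [("knob",(409,122),.160),("postfoot",(397,136),.109),("chL",(338,190),.09),("chR",(443,190),.09),("blueknob",(167,125),.16),
 ("hA",(326,252),.029),("hB",(338,334),.029),("ball",(397,416),.016),("m1",(111,251),.003),("m2",(385,224),.003),("m3",(399,355),.003),("m4",(122,383),.003)]:
    print(l,at("top",uv,z))
print(at("scene",(153,151),.16),at("scene",(319,122),.016),at("scene",(312,257),.16))
o,r=pose();print(r.as_matrix().round(3))
crop("top","c1",290,220,430,420,3)
E
```

```text
top [0.56183853 0.00862118 0.76678162]
scene [0.98732071 0.34378725 0.52720901]
knob [ 0.7299 -0.1855  0.16  ]
postfoot [ 0.7218 -0.1814  0.109 ]
chL [ 0.6404 -0.0868  0.09  ]
chR [ 0.6357 -0.2575  0.09  ]
blueknob [0.7355 0.1698 0.16  ]
hA [ 0.5398 -0.0703  0.029 ]
hB [ 0.3985 -0.0861  0.029 ]
ball [ 0.2501 -0.1862  0.016 ]
m1 [0.5515 0.3156 0.003 ]
m2 [ 0.5862 -0.1819  0.003 ]
m3 [ 0.3519 -0.1972  0.003 ]
m4 [0.316  0.2981 0.003 ]
[ 0.7265 -0.1887  0.16  ] [ 0.2472 -0.1888  0.016 ] [0.7289 0.1627 0.16  ]
[[-0.001  0.359  0.933]
 [-0.002  0.933 -0.359]
 [-1.    -0.002 -0.   ]]
```

View pics/c1.png

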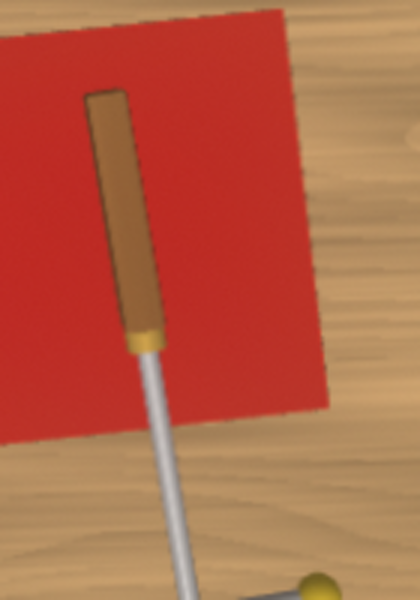

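```bash
python3 -m inch '[[[0,0,0,-0.125,1],[0,0,0,-0.125,1],[0,0,0,-0.125,1],[0,0,0,-0.125,1],[0,0,0,0,1]]]'
cat >> h.py <<'E'
def togo(P,yaw=None):
    "shift left to P in the tool's axes, cm; yaw of tool y in deg"
    o,r=pose();m=r.as_matrix();y=np.degrees(np.arctan2(m[1,1],m[0,1]))
    print("t",round(o["time"],2),"pos",o["position"].round(4),"yaw_y",y.round(1),"F",o["ft_force"].round(1),"w",round(o["grip_width"],4))
    print("togo cm",(m.T@(np.array(P)-o["position"])*100).round(1),"down",m[:,0].round(3))
    if yaw is not None: print("turn rad",np.radians(y-yaw).round(3))
E
python3 - <<'E'
from h import *
a=at("top",(325.3,250.7),.029);b=at("top",(352.7,419.5),.016);f=at("top",(338.3,331),.029)
print(a,f,b)
for d in(a-b,a-f):print(np.degrees(np.arctan2(d[1],d[0])))
togo([.470,-.078,.2327],98)
E
```

```text
time: 0.57
position: [0.223, 0.5817, 0.2305]
tool_rot: [-0.052, 0.707, 0.048, 0.704]
ft_force: [0.1, 0.7, 0.3]
grip_width: 0.0869
[ 0.542  -0.0692  0.029 ] [ 0.4036 -0.0868  0.029 ] [ 0.2471 -0.1084  0.016 ]
7.571734730543553
7.247268893487688
t 0.57 pos [0.223  0.5817 0.2305] yaw_y 98.1 F [0.1 0.7 0.3] w 0.0869
togo cm [  0.1 -68.8  15.1] down [-0.003 -0.005 -1.   ]
turn rad 0.002
```

```bash
M='python3 -m inch'; python3 -m inch '[[[0,-4,0.9,0,1],[0,-4,0.9,0,1],[0,-4,0.9,0,1],[0,-4,0.9,0,1],[0,-4,0.9,0,1],[0,-4,0.9,0,1],[0,-4,0.9,0,1],[0,-4,0.9,0,1]]]' >/dev/null; python3 -m inch '[[[0,-4,0.9,0,1],[0,-4,0.9,0,1],[0,-4,0.9,0,1],[0,-4,0.9,0,1],[0,-4,0.9,0,1],[0,-4,0.9,0,1],[0,-4,0.9,0,1],[0,0,0,0,1]]]' ; python3 -c "
from h import *
togo([.473,-.078,.10],97.5)"
```

```text
time: 1.9
position: [0.4363, -0.0085, 0.2302]
tool_rot: [-0.034, 0.703, 0.033, 0.71]
ft_force: [0.3, 0.9, -0.4]
grip_width: 0.0873
t 1.9 pos [ 0.4363 -0.0085  0.2302] yaw_y 95.5 F [ 0.3  0.9 -0.4] w 0.0873
togo cm [13.1 -7.2  2.9] down [ 0.009 -0.002 -1.   ]
turn rad -0.036
```

```bash
python3 -m inch '[[[3,-2.4,1,-0.036,1],[3.3,-2.4,1,0,1],[3.3,-2.4,1,0,1],[3.3,0,0,0,1],[0,0,0,0,1]]]' ; python3 -c "
from h import *
togo([.473,-.078,.018],97.5);crop('top','c2',250,200,430,400,4)"
```

```text
time: 2.32
position: [0.4807, -0.0814, 0.1032]
tool_rot: [-0.041, 0.698, 0.036, 0.714]
ft_force: [-1.3, 0.4, -0.7]
grip_width: 0.0869
t 2.32 pos [ 0.4807 -0.0814  0.1032] yaw_y 96.2 F [-1.3  0.4 -0.7] w 0.0869
togo cm [ 8.5  0.5 -0.9] down [ 0.023 -0.005 -1.   ]
turn rad -0.022
```

View pics/c2.png

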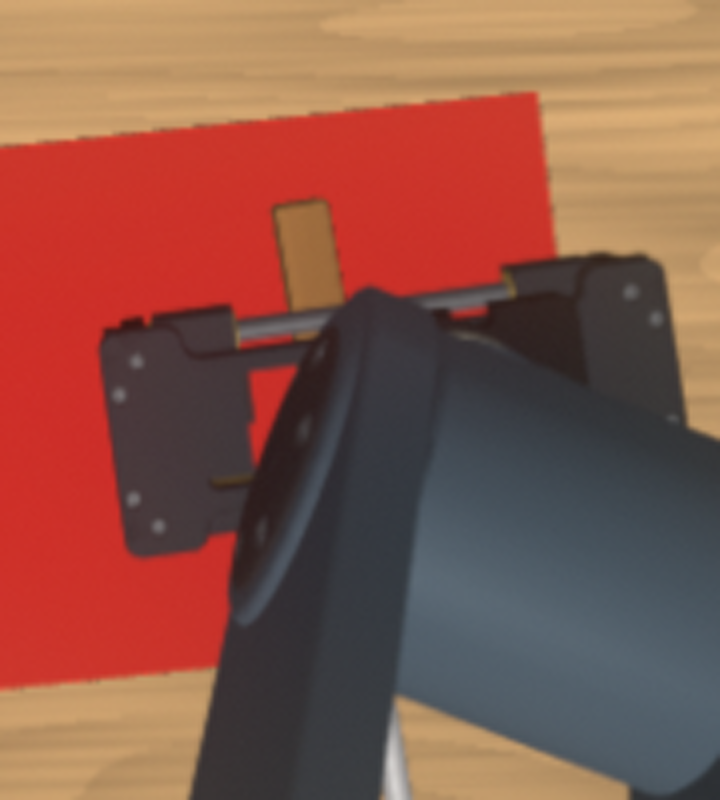

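The gripper straddles the handle, which shows between the jaws. I go down and close.

```bash
python3 -m inch '[[[2.2,0.3,-0.4,-0.022,1],[2.2,0.2,-0.4,0,1],[2,0,0,0,1],[1.2,0,0,0,1],[0,0,0,0,1]]]' >/dev/null; python3 -c "
from h import *
togo([.473,-.078,.018],97.5)"
```

```text
t 2.78 pos [ 0.4814 -0.0769  0.0362] yaw_y 97.4 F [-0.9 -0.  -0.2] w 0.0866
togo cm [ 1.8  0.  -0.9] down [ 0.041 -0.012 -0.999]
turn rad -0.002
```

```bash
python3 -m inch '[[[0.6,0,-0.5,0,1],[0.6,0,-0.5,0,1],[0.6,0,0,0,1],[0,0,0,0,1]]]' >/dev/null; python3 -c "
from h import *
togo([.473,-.078,.018],97.5)"
```

```text
t 3.12 pos [ 0.4745 -0.0777  0.0226] yaw_y 97.4 F [ 0.4 -0.8  0.8] w 0.0872
togo cm [ 0.5 -0.  -0.2] down [ 0.05  -0.016 -0.999]
turn rad -0.001
```

```bash
python3 -m inch '[[[0.4,0,-0.2,0,1],[0,0,0,0,0],[0,0,0,0,0],[0,0,0,0,0],[0,0,0,0,0],[0,0,0,0,0],[0,0,0,0,0],[0,0,0,0,0]]]' 60 ; python3 -c "
from h import *
togo([.473,-.078,.018],97.5)"; python3 -m inch '[[[-1,0,0,0,0],[-1,0,0,0,0],[-1,0,0,0,0],[-1.5,0,0,0,0],[-1.5,0,0,0,0],[-1.5,0,0,0,0]]]' ; python3 -c "
from h import *
togo([.45,-.08,.24],97.5)"
```

```text
time: 3.78
position: [0.4737, -0.0787, 0.0197]
tool_rot: [-0.053, 0.687, 0.039, 0.724]
ft_force: [-0.1, -0.7, 0.8]
grip_width: 0.0484
t 3.78 pos [ 0.4737 -0.0787  0.0197] yaw_y 97.4 F [-0.1 -0.7  0.8] w 0.0484
togo cm [ 0.2  0.1 -0.1] down [ 0.053 -0.017 -0.998]
turn rad -0.002
time: 4.28
position: [0.4676, -0.0766, 0.0985]
tool_rot: [-0.052, 0.689, 0.039, 0.722]
ft_force: [0.6, -0.6, -0.1]
grip_width: 0.0083
t 4.28 pos [ 0.4676 -0.0766  0.0985] yaw_y 97.4 F [ 0.6 -0.6 -0.1] w 0.0083
togo cm [-14.2  -0.4  -1.2] down [ 0.047 -0.015 -0.999]
turn rad -0.002
```

The fingers close more slowly than I allowed for (about 5.5 mm a row), so I lifted before they had gripped. I reopen and check the rod.

```bash
python3 -m inch '[[[-1,0,0,0,1],[0,0,0,0,1],[0,0,0,0,1],[0,0,0,0,1],[0,0,0,0,1],[0,0,0,0,1],[0,0,0,0,1],[0,0,0,0,1]]]' ;python3 -m inch '[[[0,0,0,0,1],[0,0,0,0,1],[0,0,0,0,1],[0,0,0,0,1],[0,0,0,0,1],[0,0,0,0,1]]]' ; python3 -c "
from h import *
togo([.473,-.078,.018],97.5)
crop('top','c3',250,220,430,420,4)"
```

```text
time: 4.95
position: [0.4673, -0.0763, 0.1136]
tool_rot: [-0.053, 0.687, 0.039, 0.724]
ft_force: [-0.5, 0.2, 0.6]
grip_width: 0.0536
time: 5.45
position: [0.4666, -0.0761, 0.1121]
tool_rot: [-0.052, 0.688, 0.039, 0.723]
ft_force: [-0.2, -0.9, 0.0]
grip_width: 0.0855
t 5.45 pos [ 0.4666 -0.0761  0.1121] yaw_y 97.4 F [-0.2 -0.9  0. ] w 0.0855
togo cm [ 9.4 -0.1  0.2] down [ 0.05  -0.016 -0.999]
turn rad -0.002
```

View pics/c3.png

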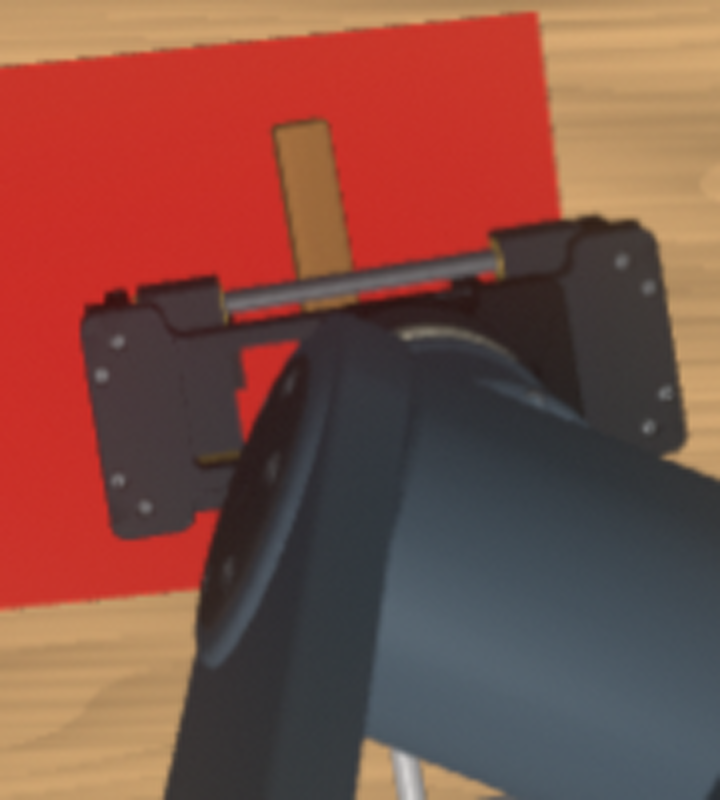

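The rod is undisturbed: its end is still at (325,251). I go down again and this time wait for the grip.

```bash
python3 -m inch '[[[3.3,0,0.1,0,1],[3.3,0,0.1,0,1],[2.8,0,0,0,1],[0.7,0,0,0,1],[0,0,0,0,1]]]' >/dev/null; python3 -c "
from h import *
togo([.473,-.078,.018],97.5)"
```

```text
t 5.92 pos [ 0.4794 -0.0799  0.016 ] yaw_y 97.3 F [-0.   0.4  8.2] w 0.0868
togo cm [-0.2  0.3 -0.6] down [ 0.064 -0.021 -0.998]
turn rad -0.004
```

```bash
python3 -m inch '[[[-0.4,0.1,-0.5,0,0],[0,0,0,0,0],[0,0,0,0,0],[0,0,0,0,0],[0,0,0,0,0],[0,0,0,0,0],[0,0,0,0,0],[0,0,0,0,0]]]' 60 >/dev/null; python3 -m inch '[[[0,0,0,0,0],[0,0,0,0,0],[0,0,0,0,0],[0,0,0,0,0],[0,0,0,0,0],[0,0,0,0,0],[0,0,0,0,0],[0,0,0,0,0]]]' 60 ; python3 -c "
from h import *
togo([.473,-.078,.018],97.5)"
```

```text
time: 7.25
position: [0.4753, -0.0797, 0.021]
tool_rot: [-0.054, 0.682, 0.036, 0.728]
ft_force: [-0.6, 0.7, 0.5]
grip_width: 0.0232
t 7.25 pos [ 0.4753 -0.0797  0.021 ] yaw_y 97.3 F [-0.6  0.7  0.5] w 0.0232
togo cm [ 0.3  0.2 -0.2] down [ 0.066 -0.022 -0.998]
turn rad -0.004
```

```bash
python3 -m inch '[[[-2,0,0,0,0],[-3,0,0,0,0],[-3,0,0,0,0],[-3,0,0,0,0],[-3,0,0,0,0],[-3,0,0,0,0],[-3,0,0,0,0],[-3,0,0,0,0]]]' ; python3 -c "
from h import *
togo([.473,-.078,.26],97.5)"
```

```text
time: 7.92
position: [0.4534, -0.0725, 0.2502]
tool_rot: [-0.049, 0.691, 0.04, 0.72]
ft_force: [0.3, -0.1, -2.8]
grip_width: 0.0236
t 7.92 pos [ 0.4534 -0.0725  0.2502] yaw_y 97.2 F [ 0.3 -0.1 -2.8] w 0.0236
togo cm [-0.9 -0.8  1.9] down [ 0.041 -0.011 -0.999]
turn rad -0.005
```

The grip holds, and the weight shows in Fz. Next I turn the rod to point away from the robot.

```bash
for i in 1 ; do python3 -m inch '[[[0,0,0,0.12,0],[0,0,0,0.12,0],[0,0,0,0.12,0],[0,0,0,0.12,0],[0,0,0,0.12,0],[0,0,0,0.12,0],[0,0,0,0.12,0],[0,0,0,0.12,0]]]'; done >/dev/null;  python3 -m inch '[[[0,0,0,0.12,0],[0,0,0,0.12,0],[0,0,0,0.12,0],[0,0,0,0.12,0],[0,0,0,0.12,0],[0,0,0,0.12,0],[0,0,0,0.12,0],[0,0,0,0.12,0]]]' >/dev/null;  python3 -m inch '[[[0,0,0,0.12,0],[0,0,0,0.12,0],[0,0,0,0.12,0],[0,0,0,0.12,0],[0,0,0,0.12,0],[0,0,0,0.12,0],[0,0,0,0.12,0],[0,0,0,0.12,0]]]' >/dev/null
python3 -c "
from h import *
togo([.473,-.2,.26],-90);print(robot.get_obs()['q'])"
```

```text
t 9.92 pos [ 0.4344 -0.0659  0.243 ] yaw_y -74.5 F [-0.7 -0.7 -2.9] w 0.0233
togo cm [-1.6 14.  -0.1] down [ 0.013 -0.003 -1.   ]
turn rad 0.271
[-0.40739411  0.25877473  1.87363046  0.00255193  0.9964296   0.8910308 ]
```

```bash
python3 -m inch '[[[0,0,0,0.12,0],[0,0,0,0.12,0],[0,0,0,0.06,0],[0,0,0,0,0]]]' >/dev/null
python3 -c "
from h import *
togo([.51,-.223,.25],-90)"
```

```text
t 10.25 pos [ 0.4302 -0.0644  0.2401] yaw_y -92.6 F [ 0.3  0.1 -3.7] w 0.0232
togo cm [-1.  15.5 -8.7] down [ 0.003  0.    -1.   ]
turn rad -0.046
```

```bash
python3 -m inch '[[[-0.2,2.5,-1.4,-0.02,0],[-0.2,2.6,-1.4,-0.02,0],[-0.2,2.6,-1.4,0,0],[-0.2,2.6,-1.4,0,0],[-0.2,2.6,-1.4,0,0],[-0.2,2.6,-1.4,0,0],[0,0,0,0,0]]]' >/dev/null
python3 - <<'E'
from h import *
togo([.51,-.223,.25],-90)
a=cv2.cvtColor(camera("top"),cv2.COLOR_RGB2BGR)[20:270,280:520];b=cv2.cvtColor(camera("scene"),cv2.COLOR_RGB2BGR)[60:310,50:370]
im=np.hstack([a,b]);cv2.imwrite("pics/p4.png",cv2.resize(im,(784,350)))
cv2.imwrite("pics/p4.png",cv2.resize(im,None,fx=1.42,fy=1.42,interpolation=cv2.INTER_CUBIC))
E
```

```text
t 10.83 pos [ 0.509  -0.2221  0.2461] yaw_y -89.2 F [ 0.3 -0.6 -2.1] w 0.0234
togo cm [-0.4  0.1 -0.1] down [-0.011  0.007 -1.   ]
turn rad 0.015
```

View pics/p4.png

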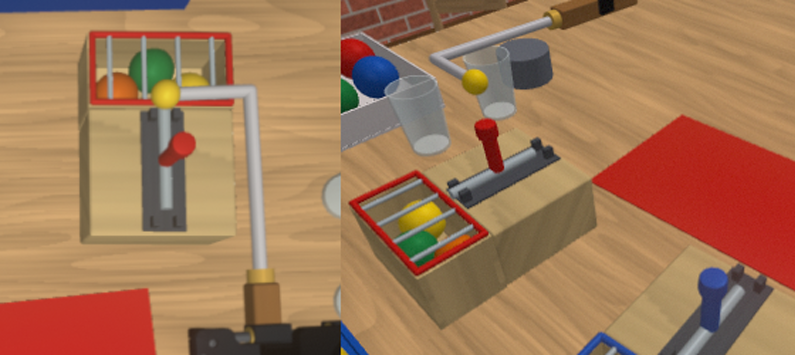

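```bash
cat >> h.py <<'E'
def tri(u1,u2):
    o1,v1=ray("top",u1);o2,v2=ray("scene",u2);v1/=np.linalg.norm(v1);v2/=np.linalg.norm(v2)
    s=np.linalg.lstsq(np.c_[v1,-v2],o2-o1,rcond=None)[0];a=o1+s[0]*v1;b=o2+s[1]*v2
    return ((a+b)/2).round(4),"gap",np.linalg.norm(a-b).round(4)
E
python3 -c "
from h import *
print('ball',tri((396.9,86.2),(144.5,117.7)));print('knob',tri((408.9,122.1),(152.3,150.1)));print('elbow',tri((456,85.5),(115.6,100.8)))
print('post foot',[at('top',(397.5,133),.109)])"
```

```text
ball (array([ 0.7499, -0.1427,  0.2507]), 'gap', np.float64(0.0031))
knob (array([ 0.7289, -0.1843,  0.1648]), 'gap', np.float64(0.0012))
elbow (array([ 0.7503, -0.2189,  0.2512]), 'gap', np.float64(0.0005))
post foot [array([ 0.7266, -0.1824,  0.109 ])]
```

Triangulated: the tine is at x 0.750, z 0.251, and the knob at (0.729, −0.184). The tine sits 21 mm behind the knob axis, so I go a little farther back and start down.

```bash
python3 -m inch '[[[0,0,-0.5,0.015,0],[2,0,-0.1,0,0],[2,0,0,0,0],[1.5,0,0,0,0],[0,0,0,0,0]]]' >/dev/null
python3 -c "
from h import *
togo([.515,-.222,.123],-90)"
```

```text
t 11.35 pos [ 0.508  -0.2103  0.1878] yaw_y -89.8 F [-0.7  1.2 -3.5] w 0.0234
togo cm [ 6.4  1.3 -0.8] down [-0.021  0.017 -1.   ]
turn rad 0.003
```

```bash
python3 -m inch '[[[0,0.7,-0.5,0,0],[0,0.7,-0.5,0,0],[0,0,0,0,0]]]' >/dev/null
python3 -c "
from h import *
togo([.515,-.222,.123],-90)"
```

```text
t 11.6 pos [ 0.5186 -0.2227  0.188 ] yaw_y -89.6 F [ 0.7 -0.7 -2.1] w 0.0235
togo cm [6.5 0.  0.2] down [-0.022  0.018 -1.   ]
turn rad 0.007
```

```bash
python3 -m inch '[[[1.5,0.2,0,0,0],[1.5,0.2,0,0,0],[1.5,0.2,0,0,0],[1,0,0,0,0],[0,0,0,0,0]]]' >/dev/null
python3 -c "
from h import *
togo([.515,-.222,.123],-90)
print(at('top',(400,94),.1),at('top',(400,94),.12))"
```

```text
t 12.02 pos [ 0.5239 -0.2323  0.1376] yaw_y -89.6 F [-0.5  0.2 -2.5] w 0.0237
togo cm [ 1.5 -1.   0.9] down [-0.008  0.009 -1.   ]
turn rad 0.007
[ 0.7933 -0.1927  0.1   ] [ 0.7864 -0.1866  0.12  ]
```

```bash
python3 -m inch '[[[0.6,-0.6,0.5,0,0],[0.6,-0.4,0.4,0,0],[0.3,0,0,0,0],[0,0,0,0,0]]]' >/dev/null
python3 - <<'E'
from h import *
togo([.515,-.222,.123],-90)
a=cv2.cvtColor(camera("top"),cv2.COLOR_RGB2BGR)[20:270,280:520];b=cv2.cvtColor(camera("scene"),cv2.COLOR_RGB2BGR)[60:310,50:370]
im=np.hstack([a,b])
cv2.imwrite("pics/p5.png",cv2.resize(im,None,fx=1.42,fy=1.42,interpolation=cv2.INTER_CUBIC))
E
```

```text
t 12.35 pos [ 0.5152 -0.2219  0.1238] yaw_y -89.6 F [-0.6  0.  -2.3] w 0.0231
togo cm [0.1 0.  0. ] down [-0.005  0.007 -1.   ]
turn rad 0.007
```

View pics/p5.png

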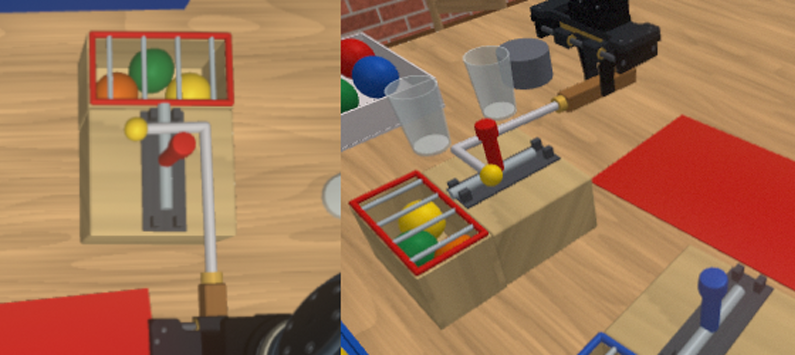

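The tine is down behind the red post, with the ball to its left. I pull.

```bash
python3 -m inch '[[[0,0,1,0,0],[0,0,1,0,0],[0,0,1,0,0],[0,0,1,0,0]]]' >/dev/null; python3 -c "
from h import *
togo([.44,-.222,.123],-90)"
```

```text
t 12.78 pos [ 0.4773 -0.2238  0.126 ] yaw_y -89.5 F [ 2.7  0.9 -4. ] w 0.0237
togo cm [ 0.3 -0.2  3.7] down [ 0.005  0.002 -1.   ]
turn rad 0.009
```

```bash
python3 -m inch '[[[0,0,1,0,0],[0,-0.1,1,0,0],[0,0,0.8,0,0]]]' >/dev/null; python3 -c "
from h import *
togo([.44,-.222,.123],-90)"; python3 -m inch '[[[0,0,0.6,0,0],[0,0,0.5,0,0]]]' >/dev/null; python3 -c "
from h import *
togo([.44,-.222,.123],-90)"
```

```text
t 13.03 pos [ 0.4465 -0.223   0.1265] yaw_y -89.6 F [22.6  8.1 -5.7] w 0.0236
togo cm [ 0.3 -0.1  0.7] down [ 0.008  0.001 -1.   ]
turn rad 0.007
t 13.2 pos [ 0.4464 -0.2276  0.1296] yaw_y -90.0 F [16.7  5.8 -4.6] w 0.0239
togo cm [ 0.6 -0.6  0.7] down [ 0.038 -0.011 -0.999]
turn rad 0.001
```

The force jumped to about 20 N with no more travel, so the bolt is at its stop. I back off forward and look.

```bash
python3 -m inch '[[[0,0,-0.6,0,0],[0,0,-0.7,0,0],[0,0,-0.5,0,0],[0,0,0,0,0]]]' >/dev/null
python3 - <<'E'
from h import *
togo([.466,-.222,.25],-90)
a=cv2.cvtColor(camera("top"),cv2.COLOR_RGB2BGR)[20:270,280:520];b=cv2.cvtColor(camera("scene"),cv2.COLOR_RGB2BGR)[60:310,50:370]
im=np.hstack([a,b])
cv2.imwrite("pics/p6.png",cv2.resize(im,None,fx=1.42,fy=1.42,interpolation=cv2.INTER_CUBIC))
E
```

```text
t 13.53 pos [ 0.4632 -0.2283  0.1316] yaw_y -90.1 F [-0.   0.5 -1.8] w 0.0236
togo cm [-11.8  -0.5  -0.7] down [ 0.038 -0.012 -0.999]
turn rad -0.001
```

View pics/p6.png

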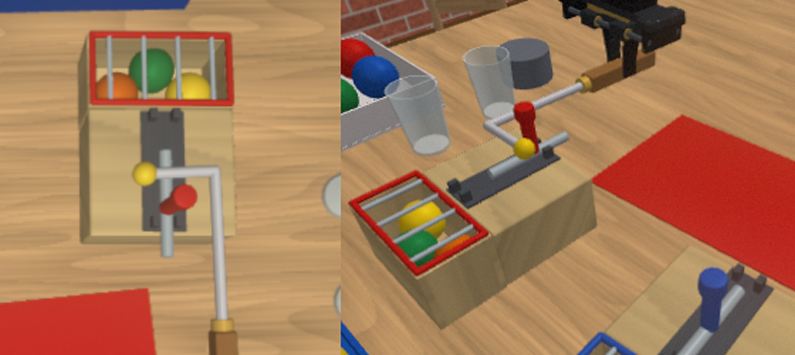

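```bash
python3 -c "
from h import *
print(tri((410.3,158),(179,137.5)),tri((431.4,141.1),(154.4,149.4)),tri((382,142.5),(180.5,164.5)))"
```

```text
(array([ 0.6752, -0.1826,  0.166 ]), 'gap', np.float64(0.0002)) (array([ 0.7055, -0.2253,  0.1369]), 'gap', np.float64(0.0009)) (array([ 0.7043, -0.1486,  0.1395]), 'gap', np.float64(0.0017))
```

Knob drawn from x 0.729 to 0.675 (54 mm plus its initial travel), so the bolt is fully open. The tine is 30 mm behind the knob, clear to lift.

```bash
python3 -m inch '[[[-1,0,-0.1,0,0],[-1.2,0,-0.1,0,0],[-1.2,0,-0.1,0,0],[-1.2,0,-0.1,0,0]]]' >/dev/null; python3 -c "
from h import *
togo([.466,-.222,.25],-90)"
```

```text
t 13.97 pos [ 0.4589 -0.2244  0.1742] yaw_y -90.1 F [-0.5 -0.  -3.4] w 0.0237
togo cm [-7.6 -0.2 -0.9] down [ 0.022 -0.001 -1.   ]
turn rad -0.001
```

```bash
python3 -m inch '[[[-1.5,0,-0.3,0,0],[-1.5,0,-0.2,0,0],[-2,0,0,0,0],[-2,0,0,0,0],[-2,0,0,0,0]]]' >/dev/null; python3 -c "
from h import *
togo([.45,-.08,.25],0)"
```

```text
t 14.38 pos [ 0.4556 -0.2212  0.2631] yaw_y -90.1 F [-0.1  0.4 -2.8] w 0.0235
togo cm [  1.4 -14.1   0.6] down [ 0.007  0.009 -1.   ]
turn rad -1.573
```

```bash
python3 -m inch '[[[0,-2.7,0,0,0],[0,-2.7,0,0,0],[0,-2.7,0,0,0],[0,-2.7,0,0,0],[0,-2.7,0,0,0],[0,-2.7,0,0,0]]]' >/dev/null
python3 -m inch '[[[0,0,0,-0.12,0],[0,0,0,-0.12,0],[0,0,0,-0.12,0],[0,0,0,-0.12,0],[0,0,0,-0.12,0],[0,0,0,-0.12,0],[0,0,0,-0.12,0]]]' >/dev/null
python3 -m inch '[[[0,0,0,-0.12,0],[0,0,0,-0.12,0],[0,0,0,-0.12,0],[0,0,0,-0.12,0],[0,0,0,-0.1,0],[0,0,0,0,0]]]' >/dev/null
python3 -c "
from h import *
togo([.46,-.06,.06],0)"
```

```text
t 15.97 pos [ 0.4372 -0.0513  0.2596] yaw_y -5.8 F [-0.2 -0.2 -2.4] w 0.0232
togo cm [19.9  2.8  0.7] down [-0.021  0.008 -1.   ]
turn rad -0.101
```

```bash
python3 -m inch '[[[2.5,0.5,0,-0.1,0],[2.8,0.5,0.1,0,0],[2.8,0.5,0.1,0,0],[2.8,0.5,0.1,0,0],[2.8,0.5,0.1,0,0],[2.5,0,0,0,0],[0,0,0,0,0]]]' >/dev/null
python3 - <<'E'
from h import *
togo([.46,-.06,.022],0)
a=cv2.cvtColor(camera("top"),cv2.COLOR_RGB2BGR)[200:420,90:420];b=cv2.cvtColor(camera("scene"),cv2.COLOR_RGB2BGR)[100:320,190:510]
im=np.hstack([a,b])
cv2.imwrite("pics/p7.png",cv2.resize(im,None,fx=1.22,fy=1.22,interpolation=cv2.INTER_CUBIC))
E
```

```text
t 16.55 pos [ 0.4614 -0.0569  0.0933] yaw_y -1.0 F [-1.3  0.  -3.3] w 0.0234
togo cm [ 7.1 -0.   0.3] down [-0.013  0.003 -1.   ]
turn rad -0.017
```

View pics/p7.png

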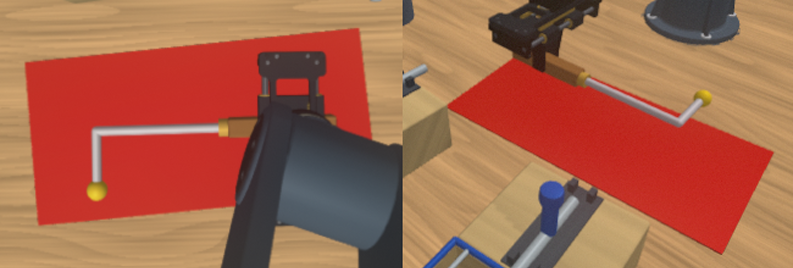

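The rod is level over the mat, with its handle well inside the edges. I lower it.

```bash
python3 -m inch '[[[2,0,0,0,0],[2,0,0,0,0],[1.3,0,0,0,0],[0.6,0,0,0,0],[0,0,0,0,0]]]' >/dev/null; python3 -c "
from h import *
togo([.46,-.06,.022],0)"
```

```text
t 17.07 pos [ 0.4708 -0.0604  0.0445] yaw_y -1.2 F [ 0.8  0.  -2.3] w 0.0238
togo cm [ 2.2 -1.1 -0. ] down [ 0.011 -0.006 -1.   ]
turn rad -0.021
```

```bash
python3 -m inch '[[[0.8,-0.4,0,0,0],[0.8,-0.3,0,0,0],[0.5,0,0,0,0],[0,0,0,0,0]]]' >/dev/null; python3 -c "
from h import *
togo([.46,-.06,.022],0)"
```

```text
t 17.4 pos [ 0.4691 -0.0622  0.0291] yaw_y -1.3 F [ 0.3  0.1 -3.1] w 0.0235
togo cm [ 0.7 -0.9 -0.2] down [ 0.024 -0.011 -1.   ]
turn rad -0.023
```

```bash
python3 -m inch '[[[0.5,0,0,0,0],[0.3,0,0,0,0],[0,0,0,0,0]]]' >/dev/null; python3 -c "
from h import *
togo([.46,-.06,.022],0)"
```

```text
t 17.65 pos [ 0.4717 -0.0631  0.0231] yaw_y -1.3 F [-0.2  0.2 -3. ] w 0.0237
togo cm [ 0.1 -1.2 -0.3] down [ 0.029 -0.013 -0.999]
turn rad -0.023
```

```bash
python3 -m inch '[[[0.4,0,0,0,0],[0,0,0,0,0]]]' >/dev/null; python3 -c "
from h import *
togo([.46,-.06,.022],0)"
```

```text
t 17.82 pos [ 0.4732 -0.0634  0.0216] yaw_y -1.2 F [-0.8 -0.7 -2.2] w 0.0234
togo cm [-0.1 -1.3 -0.3] down [ 0.033 -0.014 -0.999]
turn rad -0.021
```

```bash
python3 -m inch '[[[0.3,0,0,0,0],[0,0,0,0,1],[0,0,0,0,1],[0,0,0,0,1],[0,0,0,0,1],[0,0,0,0,1],[0,0,0,0,1],[0,0,0,0,1]]]' >/dev/null;python3 -m inch '[[[0,0,0,0,1],[0,0,0,0,1],[0,0,0,0,1],[0,0,0,0,1],[0,0,0,0,1]]]' ; python3 -c "
from h import *
togo([.46,-.06,.2],0)"
```

```text
time: 18.9
position: [0.4749, -0.0638, 0.0212]
tool_rot: [0.511, 0.481, -0.5, 0.508]
ft_force: [1.2, 0.9, 0.3]
grip_width: 0.0861
t 18.9 pos [ 0.4749 -0.0638  0.0212] yaw_y -1.2 F [1.2 0.9 0.3] w 0.0861
togo cm [-17.9  -0.8  -0.1] down [ 0.037 -0.016 -0.999]
turn rad -0.021
```

```bash
python3 -m inch '[[[-1.5,0,0,0,1],[-2,0,0,0,1],[-2.5,0,0,0,1],[-3,0,0,0,1],[-3,0,0,0,1],[-3,0,0,0,1],[-3,0,0,0,1],[0,0,0,0,1]]]' >/dev/null
python3 - <<'E'
from h import *
togo([.46,-.06,.2],0)
a=cv2.cvtColor(camera("top"),cv2.COLOR_RGB2BGR)[60:420,90:460];b=cv2.cvtColor(camera("scene"),cv2.COLOR_RGB2BGR)[60:420,50:510]
im=np.hstack([a,b])
cv2.imwrite("pics/p8.png",cv2.resize(im,None,fx=.95,fy=.95))
E
```

```text
t 19.57 pos [ 0.4664 -0.0604  0.2066] yaw_y -1.3 F [ 0.6 -0.1 -0.8] w 0.0872
togo cm [ 0.6 -0.7 -0. ] down [ 0.03  -0.013 -0.999]
turn rad -0.022
```

View pics/p8.png

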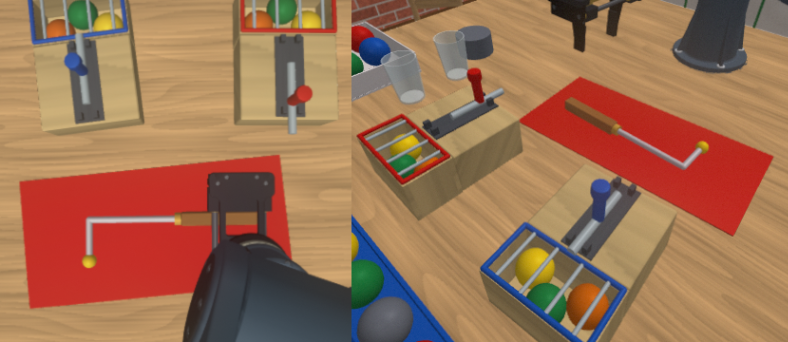

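The rod lies flat on the mat with the handle inside it, the red bolt is still drawn, the blue bolt is unmoved and the gripper is clear. I hand in.

```bash
python3 -c "
from rig import robot
print(robot.hand_in())"
```

```text
the job is handed in; nothing more can be done
None
```

The job is handed in. The rod hooked the red bolt and drew it to its stop, and now lies released on the red mat. The rig gave no verdict.

- **Red bolt:** it drew until the pull rose to about 20 N with no further travel. The knob went from x 0.729 to 0.675 m by triangulation, about 54 mm on top of whatever it started with. The last picture shows it still drawn.
- **Blue bolt:** it looks unmoved in the last picture; I did not measure it again.
- **Rod:** the last picture shows it flat and wholly on the mat, with the handle centre at about (0.47, −0.06). I judged flatness by eye only.
- **Hand:** it stayed in front of the red chest, and the forces showed no hand contact there. It ended open, about 0.2 m above the mat. The clock stood at 19.6 s of the 56 s allowed.

**What went wrong on the way:**
- The first grasp missed because I lifted before the slow fingers had closed. The rod was undisturbed, and the second grasp held.
- On the second approach the fingertips pressed the mat with about 8 N.
- The tool tilted by up to about 4 degrees during the moves, and I could not correct it.
- The force reading gave no clear sign of the rod touching the mat before I let go, so it may have dropped a millimetre or two.

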